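Hang an S-hook and a parts bin on the bench rail

TASK

Take the steel S-hook out of its wooden block and hook it over the bench rail so that it drops fully home into the gap in the rail's black capping strip, feeling for the gap gently rather than forcing the hook down, and let go of it. Then gently hang the small parts bin by its wire bail in the hook's lower curl and leave it hanging still and level, with the other things on the bench left alone.

Things in the scene. Friction and masses are not known exactly. Their poses are not given: they have to be found in the camera images.
- rail: Fixed level steel bar 320 mm long (its y), 20 mm wide (x), 16 mm tall, on two grey posts 20 mm square at y = +-150 mm, with foot plates 90 x 60 mm. Origin on the bench under its middle, z up; its -x side faces the robot. On the bar lies a black plastic strip, 6 mm thick, 20 mm wide, in two 110 mm lengths with one 16 mm gap between them (along y). Bar and strip are rigid; keep the load on them low.
- rail_mid (a point): Middle of the bar's bare top, 250 mm above the bench, axes of the rail; the strip's top is 6 mm higher. The gap that takes the hook has its middle anywhere within 35 mm either side of this point along y, is not measured, and must be found by eye or feel: press with about 10 N or less; 35 N is a failure. Bare bar over 80 mm from the middle, past the strip's ends, is not the gap.
- hook: Loose S-hook, 0.12 kg, square-cornered, of flat steel 12 mm wide (y), 5 mm thick, 129.5 mm tall, flat in its x-z plane; stands upright in the block, z up. Origin: middle of the underside of its top bar, the face that sits on the rail; top face z = +5, foot z = -124.5 mm. Upper throat 26 mm wide in x. On the rail its x lies along the rail's x, so the lower curl opens to -x, towards the robot.
- legs (a point): Between the upper curl's legs, 10 mm under the hook's origin; its axes. The legs' flat outer faces at x = +-18 mm can be gripped across (36 mm) from above, also on the rail, which lies between the legs. From the hook's origin, the rear leg (+x) ends at z = -18, the front leg at z = -54 mm; thence the stem slants back to x = +12.5, z = -82 mm: come from -x with the hook 24 to 36 mm above its seat.
- curl (a point): Middle of the inner floor of the S-hook's lower curl, which is open upward; 119.5 mm under the hook's origin; axes of the hook. The curl is 20 mm wide inside (x = +-10 mm). Its free front tip (x = -15 to -10 mm) rises 21.5 mm above this floor. The bail comes in from -x, over the tip and under the slanting stem, whose underside is about 47 mm above this floor at x = 0.
- block: Fixed wooden block 90 x 70 x 32 mm; origin at the middle of its underside, z up. In its top a slot 34 mm (x) by 14 mm (y), 26 mm deep, in which the S-hook's foot stands, the hook's axes along the block's; the hook lifts straight out.
- bin: Loose open steel bin, 0.15 to 0.26 kg, 90 (x) by 60 (y) mm, 45 mm tall; origin at the middle of its underside, z up. At each end (+-x) a black lug handle, 14 mm thick (y), 18 mm tall (z = 25 to 43 mm), sticks out from 45 to 90 mm from the middle: lift the bin by one, gripped across y. The same both ways round; balances under the bail.
- bail (a point): Peak of the bin's stiff fixed wire bail, on the centre line of the 6 mm wire, 85 mm above the bin's underside; axes of the bin. The bail stands in the bin's y-z plane over its middle, sloping from this peak (y = 0) down to y = +-31 mm, z = 62 mm above the underside, then straight to the side walls.
- oil: Bystander: white plastic oil bottle, 44 mm across, 110 mm tall; origin under its middle.
- tin: Bystander: steel tin, 66 mm across, 70 mm tall; origin under its middle.
- driver: Bystander: screwdriver lying on the bench.
There are look-alikes about, which are no part of the job. Of the things that look like the hook, the smallest one is meant.

How it is judged:
On the way:
1. the S-hook is fully home in the gap of the capping strip and let go, the bin still on the bench (z of hook in the frame of rail_mid between -0.003 and 0.003 m and y of hook in the frame of rail_mid between -0.045 and 0.045 m and x of hook in the frame of rail_mid between -0.008 and 0.008 m and angle between hook's own z axis and vertical below 0.2 rad and contact force between hook and the fingers below 0.05 N and height (world z) of bin below 0.01 m), for 0.2 s.
At the end, for the whole second after the job is handed in: The hook's top bar rests on the bare bar in the strip's gap (3 mm in height, 8 mm across, 45 mm from the rail's middle), tilted under 0.2 rad; the bail rests in the lower curl (peak within 16 mm of its floor); the bin hangs clear of the bench, tilted under 0.25 rad, slower than 0.06 m/s (z of hook in the frame of rail_mid between -0.003 and 0.003 m and y of hook in the frame of rail_mid between -0.045 and 0.045 m and x of hook in the frame of rail_mid between -0.008 and 0.008 m and angle between hook's own z axis and vertical below 0.2 rad and distance between bail and curl below 0.016 m and contact force between bin and hook above 0.5 N and height (world z) of bin above 0.03 m and angle between bin's own z axis and vertical below 0.25 rad and linear speed of bin below 0.06 m/s); the robot touches nothing.
It fails at once if the hook pressed on the rail or its strip with more than 35 N (contact force between hook and rail above 35 N).
It fails at once if the bin pressed on the hook with more than 35 N (contact force between bin and hook above 35 N).
It fails at once if the oil bottle, tin or screwdriver moved more than 20 mm (distance of any of oil, tin, driver from where it was at the start of the episode above 0.02 m).
It also fails if it takes over 72 s, if anything falls off the work surface, if the arm or the gripper's body presses on something with over 40 N, if the wrist force passes 120 N, or if a joint passes its speed limit or range.

ROBOT

A 6-joint arm with a two-finger parallel gripper is mounted at the origin on the work surface. World frame = base frame: x ahead of the robot, y to its left, z up, the work surface at z = 0. Lengths are in m, angles in rad, forces in N, time in s.
With the tool pointing down it reaches from about 0.4 to 0.825 m from the base axis. Payload 7 kg.
Tool frame: the origin (TCP) lies on the centre line of the jaws, within the pads' length; the fingertips stand 25 mm ahead of it and the grasp point (between the pads) lies 6 mm ahead of it; z points along the fingers, y is the line along which they close (so a half turn about z gives the same grasp; the last joint's range is limited). The gripper opens to 88 mm and grips with 3 to 60 N. Pads are 19 mm wide; open, the fingers measure 130 mm over their backs; the gripper's body (78 mm by 193 mm) begins 47 mm behind the grasp point.
Start: joints at [1.506, 0.359, 0.012, 0, -1.224, -0.288], TCP at [0.233, 0.633, 0.252] pointing down, gripper open.
Joint ranges: [-3.07, 3.07], [-1.43, 2.12], [-1.02, 1.25], [-3.03, 1.67], [-3.05, -0], [-3.03, 3.03]. Speed limits (rad/s): [2.39, 2.39, 3.01, 3.14, 3.14, 3.14].

INTERFACE

Orientations are given as [roll, pitch, yaw] about the fixed x, y, z axes, in that order (R = Rz(yaw) Ry(pitch) Rx(roll)).
In Python, from station import readout, vision, arm gives the robot as it stands. The module is installed in compiled form; this text tells all that it offers.
- The arm moves only by the tool carry_out, never from a script. Its argument "commands" is a list of rows, each an object with "dp": the shift along the tool's x, y, z in m, a list of three; "rotation": the turn, a rotation vector about the tool's x, y, z in degrees, a list of three. In form: [{"dp": [dx, dy, dz], "rotation": [wx, wy, wz]}, ...]. A call has 1 to 8 rows; each row shifts and turns the commanded pose from where the row before left it, along the tool's axes as they then stand; what a row does not reach is not made up. A row lasts 1/8 s, in which the tool goes at most 62.5 mm and 10.7 degrees, less where a joint would pass 70% of its speed; a pose out of reach is approached as far as the arm can. A call with a gripper value outside its range is refused whole. "grip" is the finger opening in m, from 0 to 0.0876, set as the call begins (left out, the last holds). The fingers move at their own pace and stop on an object; "force" is the grip in N (left out, the last holds). Time passes only in rows, so rows that do not move let the fingers close. It gives the time, the measured TCP pose, the force, the opening and the grip force at its end, in the units of the state.
- readout.get_state(): the state, without advancing time (a new reading comes with each control period).
- vision.grab_frame(name): name is "side" or "top"; returns (picture, depth): 480x640x3 uint8, red, green, blue; 480x640 float32, m along the optical axis (not along the pixel's ray), 0 where there is no reading.
- vision.calibration(name): a dict with "fovy" (degrees; the focal length in pixels is half the picture's height over the tangent of half this angle, whatever the lens; pixels are square), "cx", "cy" (the principal point, pixels), "dist" ([k1, k2, p1, p2, k3] as OpenCV has them; the pictures are not rectified), "origin" and "attitude" of the camera in the world. Camera axes: x right, y down, z forward; pixel columns grow to the right and rows downward; lengths in m; the calibration is good to about 2 mm. A picture is of the moment at which its call begins. calibration takes no time and is no camera call.
- arm.job_done(): hands the job in; it is judged then, once.
Trained networks look in the newest picture that a camera, given by its name, has taken for a name from the list of things; names that differ only in an ending like _2 or _b are one class to them, and where a whole thing is asked for, a point or a joint stands for the part that bears it (a point fixed in the world has none). Each returns a list of dicts, best first, with "score" (0 to 1); they miss things now and then, are a little off and sometimes report something else, mostly with a low value. They report only what shows in the picture. A call takes as long as a camera call. They do not tell look-alikes from the thing itself.
- vision.trace(label, camera): "pixels" (480x640 bool, what is visible of it) and "position" ([row, column] in pixels, amid what is visible of it).
The state is a dict: "t": time; "q": joint angles; "qd": joint speeds; "joint_efforts": joint torques, N m; "eef_pos": TCP position; "ee_rot": TCP orientation; "force": force on the tool from outside, world axes, zero at the start; "moment": the same for the moment, N m; "width": finger opening in m; "gripper_force": force on a finger pad.
Only numpy, scipy, OpenCV 4.12 (cv2) and the standard library are available. Lean on these libraries where they do the work, as an engineer would, in place of code of your own. Each camera call takes 0.05 s, during which the arm holds its last target. There are 200 camera calls.

## Working session

There is one attempt and no reset: what is moved stays moved. The work goes in short steps, Python scripts to look and compute and a tool call to move; the robot and the scene stay as the last step left them, time stands still between calls to the robot, and variables do not carry over. Pictures are saved under pics/ and viewed, at most 10 in all, crops included, and the job is handed in when it is done.

Besides the shell and the picture viewer there is one more tool, called after "Request:" by a JSON object that holds its "name" and its "arguments". carry_out: Moves the arm, as the interface text tells. Its arguments: {"type":"object","properties":{"commands":{"type":"array"},"grip":{"type":"number"},"force":{"type":"number"}},"required":["commands"]}

```bash
mkdir -p pics; cat > h.py <<'E'
import numpy as np, cv2
from station import readout, vision, arm
from scipy.spatial.transform import Rotation as R
def cam(n):
    c=vision.calibration(n); f=240/np.tan(np.radians(c["fovy"])/2)
    K=np.array([[f,0,c["cx"]],[0,f,c["cy"]],[0,0,1]]); a=np.array(c["attitude"],float)
    A=R.from_euler('xyz',a).as_matrix() if a.size==3 else (a.reshape(3,3) if a.size==9 else None)
    return K,np.array(c["dist"],float),np.array(c["origin"]),A
def cloud(n,d):
    K,D,o,A=cam(n); r,c=np.mgrid[0:480,0:640]
    u=cv2.undistortPoints(np.stack([c.ravel(),r.ravel()],1).astype(float)[:,None],K,D)[:,0]
    P=np.c_[u,np.ones(len(u))]*d.ravel()[:,None]
    P=P@A.T+o; P[d.ravel()<=0]=np.nan
    return P.reshape(480,640,3)
def proj(n,P):
    K,D,o,A=cam(n); Pc=(np.atleast_2d(P)-o)@A
    return cv2.projectPoints(Pc[:,None],np.zeros(3),np.zeros(3),K,D)[0][:,0]
E
cat > a.py <<'E'
from h import *
for n in ("side","top"):
    print(vision.calibration(n))
    p,d=vision.grab_frame(n); cv2.imwrite(f"pics/{n}0.png",p[...,::-1]); np.savez(f"{n}0.npz",p=p,d=d)
    C=cloud(n,d)
    for l in ("rail","hook","block","bin","oil","tin","driver"):
        for t in vision.trace(l,n)[:4]:
            m=t["pixels"]; Q=C[m]; Q=Q[~np.isnan(Q[:,0])]
            if len(Q): print(n,l,round(t["score"],2),np.round(t["position"]),m.sum(),np.round(np.percentile(Q,[3,50,97],axis=0),3).tolist())
print(readout.get_state())
E
python3 a.py
```

```text
{'fovy': 46.768675105864546, 'cx': 320.1995540762156, 'cy': 230.27141481564925, 'dist': array([0.05296955, 0.        , 0.        , 0.        , 0.        ]), 'origin': array([-0.00943118, -0.61451741,  1.03244079]), 'attitude': array([-2.33356993, -0.01510633, -0.76236939])}
side rail 0.87 [247. 364.] 4603 [[0.57, -0.203, 0.004], [0.613, -0.084, 0.156], [0.663, 0.128, 0.257]]
side hook 0.72 [224. 265.] 461 [[0.578, 0.2, -0.001], [0.603, 0.216, 0.075], [0.64, 0.24, 0.184]]
side hook 0.64 [232. 216.] 310 [[0.473, 0.242, -0.001], [0.49, 0.249, 0.09], [0.558, 0.371, 0.136]]
side hook 0.62 [201. 195.] 606 [[0.506, 0.346, 0.006], [0.514, 0.373, 0.096], [0.523, 0.394, 0.183]]
side block 0.68 [256. 223.] 1076 [[0.446, 0.212, 0.002], [0.484, 0.237, 0.03], [0.537, 0.282, 0.035]]
side bin 0.76 [374. 392.] 1896 [[0.464, -0.315, 0.0], [0.541, -0.276, 0.027], [0.61, -0.245, 0.074]]
side oil 0.88 [209. 283.] 492 [[0.691, 0.242, 0.006], [0.704, 0.254, 0.058], [0.726, 0.273, 0.109]]
side driver 0.64 [248. 389.] 329 [[0.691, -0.034, -0.001], [0.828, -0.024, 0.02], [0.88, -0.005, 0.027]]
{'fovy': 57.148
[... 1148 characters left out ...]
0.004, 0.027]]
{'t': 0.8, 'q': array([ 1.50607799e+00,  3.58550901e-01,  1.19112875e-02, -2.70999777e-06,
       -1.22408170e+00, -2.88132002e-01]), 'qd': array([-5.11837122e-04, -6.85072158e-04,  2.24321550e-03, -7.77432869e-04,
       -7.10660529e-04, -4.93293625e-05]), 'joint_efforts': array([ 1.10758469e-03, -5.82291198e+01,  2.93286753e+01,  7.00181544e+00,
        1.26702717e-02, -1.10850789e-05]), 'eef_pos': array([0.23325167, 0.6334042 , 0.25159745]), 'ee_rot': array([-3.14152145e+00,  2.37607862e-05, -3.52851262e-01]), 'force': array([ 0.58000792, -0.24855527,  0.11500737]), 'moment': array([ 0.05317013,  0.02477076, -0.05805368]), 'gripper_force': 0.0, 'width': 0.08764009233508312}
```

```bash
python3 -c "
import cv2,numpy as np
a=cv2.imread('pics/side0.png');b=cv2.imread('pics/top0.png')
cv2.imwrite('pics/both0.png',cv2.resize(np.vstack([a,b]),(400*1,600)))"
```

```text
(no output)
```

View pics/side0.png

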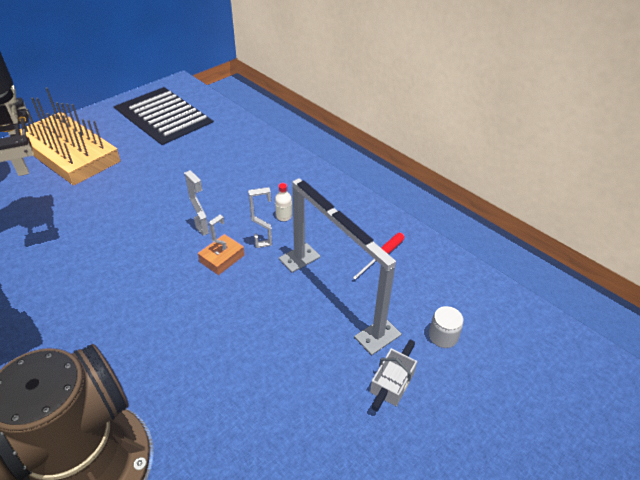

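View pics/top0.png

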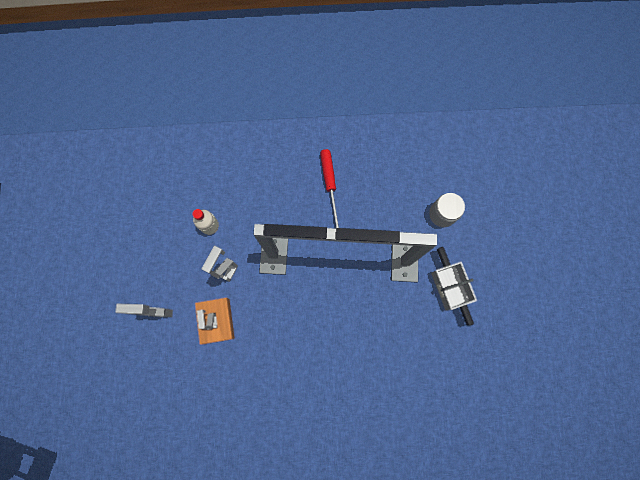

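The first frames show three hook-like things. In side/top pixels they are A at (265,224)/(221,264), B at (195,201)/(139,308) and C at (216,232)/(207,319). C is the one standing in the orange block and its top is at only about 136 mm, against 184 mm for A and B, so it is the smallest and the one meant. The bare gap shows in the top picture at about (331,234).

```bash
cat > b.py <<'E'
from h import *
def rect(Q,tag):
    (c,s,a)=cv2.minAreaRect((Q[:,:2]*1000).astype(np.float32)); print(tag,len(Q),np.round(c,1),np.round(s,1),round(a,1),'med',np.round(np.median(Q,0)*1000,1))
ims=[]
for n in ("side","top"):
    z=np.load(n+"0.npz"); p,d=z['p'],z['d']; C=cloud(n,d); hsv=cv2.cvtColor(p,cv2.COLOR_RGB2HSV); X,Y,Z=C[...,0],C[...,1],C[...,2]
    with np.errstate(invalid='ignore'):
        box=(abs(X-.495)<.08)&(abs(Y-.245)<.08)
        rect(C[box&(Z>.027)&(Z<.037)&(hsv[...,1]>100)],n+' blocktop')
        rect(C[box&(Z>.128)&(Z<.145)],n+' hooktop')
        rl=(X>.56)&(X<.68)&(abs(Y)<.25)&(Z>.238)&(Z<.268)
        rect(C[rl],n+' rail'); dark=p.max(2)<75
        rect(C[rl&dark&(Z>.25)],n+' strip')
        # gap pixels: bright ones well inside
        y=np.round(Y[rl]*1000/4)*4; v=p.max(2)[rl]
        print([(int(k),int(np.median(v[y==k])),int(np.median(Z[rl][y==k]*1000))) for k in np.unique(y)])
        bn=(abs(X-.54)<.13)&(abs(Y+.28)<.09)
        rect(C[bn&(Z>.012)&(Z<.05)],n+' bin all'); rect(C[bn&(Z>.02)&(Z<.05)&dark],n+' lugs')
        rect(C[bn&(Z>.04)&(Z<.05)&~dark],n+' rim'); rect(C[bn&(Z>.075)],n+' bail') if (bn&(Z>.075)).any() else 0
    (r,c)=(232,222) if n=="side" else (316,212)
    ims.append(cv2.resize(p[r-50:r+50,c-50:c+50,::-1],(400,400),interpolation=cv2.INTER_CUBIC))
cv2.imwrite('pics/crop1.png',np.hstack(ims))
E
python3 b.py
```

```text
side blocktop 667 [491.8 250.4] [93.3 76.4] 5.4 med [486.  243.8  31.5]
side hooktop 81 [491.7 249.7] [19.4 37.7] 83.8 med [489.5 249.2 134.1]
side rail 1542 [620.6 -32.3] [320.2  24.2] 83.9 med [615.6 -51.7 251.6]
side strip 632 [622.3  -8.9] [235.1  21.2] 83.4 med [620.1 -27.6 255.4]
[(-192, 159, 245), (-188, 162, 248), (-184, 234, 249), (-180, 235, 249), (-176, 235, 249), (-172, 234, 248), (-168, 235, 248), (-164, 235, 248), (-160, 234, 248), (-156, 236, 248), (-152, 234, 249), (-148, 235, 249), (-144, 235, 249), (-140, 228, 248), (-136, 235, 248), (-132, 234, 249), (-128, 237, 248), (-124, 121, 252), (-120, 69, 253), (-116, 69, 254), (-112, 70, 254), (-108, 71, 254), (-104, 70, 254), (-100, 69, 255), (-96, 68, 254), (-92, 72, 254), (-88, 68, 254), (-84, 69, 254), (-80, 69, 253), (-76, 68, 253), (-72, 70, 254), (-68, 71, 253), (-64, 67, 254), (-60, 69, 253), (-56, 67, 255), (-52, 69, 255), (-48, 69, 254), (-44, 69, 254), (-40, 70, 255), (-36, 68, 254), (-32, 69, 254), (-28, 69, 253), (-24, 67, 254), (-20, 74, 254), (-16, 92, 253), (-12, 121, 246), (-8, 205, 247), (-4, 237, 248), (
[... 2013 characters left out ...]
, 60, 254), (32, 61, 255), (36, 61, 255), (40, 60, 255), (44, 60, 255), (48, 59, 255), (52, 59, 255), (56, 57, 255), (60, 60, 255), (64, 60, 255), (68, 58, 255), (72, 57, 255), (76, 58, 255), (80, 58, 254), (84, 57, 255), (88, 57, 254), (92, 57, 255), (96, 58, 255), (100, 56, 255), (104, 56, 255), (108, 51, 255), (112, 179, 250), (116, 208, 249), (120, 207, 249), (124, 210, 249), (128, 202, 248)]
top bin all 884 [ 542.4 -279.1] [175.3  74.5] 26.0 med [ 538.8 -278.8   40.6]
top lugs 435 [ 541.4 -276.6] [178.   63.3] 12.4 med [ 536.7 -290.1   39.9]
top rim 248 [ 541.2 -277.1] [169.7  65.7] 12.8 med [ 546.6 -272.4   44.2]
top bail 51 [ 567.8 -236.3] [126.7  27.8] 57.1 med [ 540.9 -275.7   81.7]
```

View pics/crop1.png

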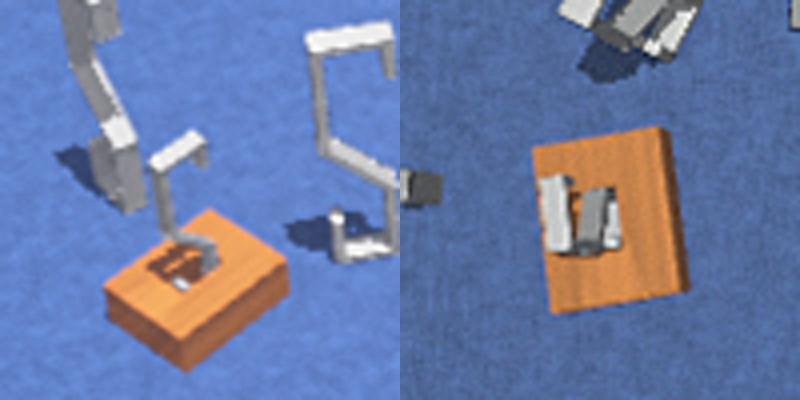

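The crop shows hook C standing in the orange block, with its short rear leg away from the robot. Block and hook yaw is about +6.5°. Rail yaw is about -6.4°, and the strip gap is near world y = -7.5 mm.

A's top is at 184 mm, so the gripper body has to stay above about 188 mm. I'll therefore grip the hook high.

Request:
{"name": "carry_out", "arguments": {"commands": [{"dp": [0, 0, 0], "rotation": [0, 0, 10.55]}, {"dp": [0, 0, 0], "rotation": [0, 0, 10.55]}, {"dp": [0, 0, 0], "rotation": [0, 0, 10.55]}, {"dp": [0, 0, 0], "rotation": [0, 0, 10.55]}, {"dp": [0, 0, 0], "rotation": [0, 0, 10.55]}, {"dp": [0, 0, 0], "rotation": [0, 0, 10.55]}], "grip": 0.0876}}

```text
t: 1.55
eef_pos: [0.2332, 0.6334, 0.2516]
ee_rot: [-3.142, 0.0, -1.464]
force: [-0.1, 0.9, 0.5]
width: 0.0878
gripper_force: 0.0
```

Request:
{"name": "carry_out", "arguments": {"commands": [{"dp": [0.034, -0.018, 0], "rotation": [0, 0, 0]}, {"dp": [0.034, -0.018, 0], "rotation": [0, 0, 0]}, {"dp": [0.034, -0.018, 0], "rotation": [0, 0, 0]}, {"dp": [0.034, -0.018, 0], "rotation": [0, 0, 0]}, {"dp": [0.034, -0.018, 0], "rotation": [0, 0, 0]}, {"dp": [0.034, -0.018, 0], "rotation": [0, 0, 0]}, {"dp": [0.034, -0.018, 0], "rotation": [0, 0, 0]}, {"dp": [0.034, -0.018, 0], "rotation": [0, 0, 0]}]}}

```text
t: 2.55
eef_pos: [0.4076, 0.3783, 0.2518]
ee_rot: [-3.141, 0.0, -1.458]
force: [1.0, -0.2, 0.7]
width: 0.0877
gripper_force: 0.0
```

```bash
cat >> h.py <<'E'
def go(P,yaw=None):
    "remaining shift in the tool's axes (mm) and turn (deg) to world TCP P"
    s=readout.get_state(); T=R.from_euler('xyz',s["ee_rot"]); 
    print("t",round(s["t"],2),"pos",np.round(s["eef_pos"]*1000,1),"rpy",np.round(np.degrees(s["ee_rot"]),2),"w",round(s["width"]*1000,1),"F",np.round(s["force"],1),"g",round(s["gripper_force"],1))
    if P is not None:
        G=R.from_euler('xyz',[180,0,yaw],degrees=True) if yaw is not None else T
        print("turn",np.round((T.inv()*G).as_rotvec(degrees=True),2),"dp in turned axes",np.round(G.inv().apply(np.array(P)-s["eef_pos"])*1000,1))
E
python3 -c "
from h import *; go([.4935,.251,.1475],-83.5)"
```

```text
t 2.55 pos [407.6 378.3 251.8] rpy [-1.7998e+02  2.0000e-02 -8.3510e+01] w 87.7 F [ 1.  -0.2  0.7] g 0.0
turn [-0.02  0.02 -0.01] dp in turned axes [136.2 -70.9 104.3]
```

Request:
{"name": "carry_out", "arguments": {"commands": [{"dp": [0.034, -0.018, 0], "rotation": [0, 0, 0]}, {"dp": [0.034, -0.018, 0], "rotation": [0, 0, 0]}, {"dp": [0.034, -0.018, 0], "rotation": [0, 0, 0]}, {"dp": [0.034, -0.017, 0], "rotation": [0, 0, 0]}, {"dp": [0, 0, 0.03], "rotation": [0, 0, 0]}, {"dp": [0, 0, 0.03], "rotation": [0, 0, 0]}, {"dp": [0, 0, 0.025], "rotation": [0, 0, 0]}, {"dp": [0, 0, 0.0195], "rotation": [0, 0, 0]}]}}

```text
t: 3.55
eef_pos: [0.4928, 0.252, 0.1461]
ee_rot: [3.141, -0.0, -1.458]
force: [0.6, 0.4, 0.9]
width: 0.0877
gripper_force: 0.0
```

Request:
{"name": "carry_out", "arguments": {"commands": [{"dp": [0, 0, 0], "rotation": [0, 0, 0]}, {"dp": [0, 0, 0], "rotation": [0, 0, 0]}]}}

```text
t: 3.8
eef_pos: [0.4934, 0.2527, 0.148]
ee_rot: [-3.141, 0.0, -1.457]
force: [0.2, -0.2, 1.1]
width: 0.0876
gripper_force: 0.0
```

Request:
{"name": "carry_out", "arguments": {"commands": [{"dp": [0, 0, 0], "rotation": [0, 0, 0]}, {"dp": [0, 0, 0], "rotation": [0, 0, 0]}, {"dp": [0, 0, 0], "rotation": [0, 0, 0]}, {"dp": [0, 0, 0], "rotation": [0, 0, 0]}, {"dp": [0, 0, 0], "rotation": [0, 0, 0]}, {"dp": [0, 0, 0], "rotation": [0, 0, 0]}], "grip": 0.02, "force": 30}}

```text
t: 4.55
eef_pos: [0.493, 0.2523, 0.147]
ee_rot: [-3.142, 0.0, -1.458]
force: [0.8, -0.3, -0.2]
width: 0.0356
gripper_force: 30.0
```

Request:
{"name": "carry_out", "arguments": {"commands": [{"dp": [0, 0, -0.01], "rotation": [0, 0, 0]}, {"dp": [0, 0, -0.02], "rotation": [0, 0, 0]}, {"dp": [0, 0, -0.025], "rotation": [0, 0, 0]}, {"dp": [0, 0, -0.03], "rotation": [0, 0, 0]}, {"dp": [0, 0, -0.03], "rotation": [0, 0, 0]}, {"dp": [0, 0, -0.025], "rotation": [0, 0, 0]}, {"dp": [0, 0, -0.01], "rotation": [0, 0, 0]}, {"dp": [0, 0, 0], "rotation": [0, 0, 0]}]}}

```text
t: 5.55
eef_pos: [0.4929, 0.2524, 0.2974]
ee_rot: [-3.141, 0.001, -1.458]
force: [0.2, -0.7, -1.1]
width: 0.0353
gripper_force: 30.0
```

```bash
cat > c.py <<'E'
from h import *
import sys
# hook-in-hand check: points near the hook under the gripper
for n in ("side","top"):
    p,d=vision.grab_frame(n); cv2.imwrite(f"pics/{n}_{sys.argv[1]}.png",p[...,::-1]); C=cloud(n,d)
    s=readout.get_state()["eef_pos"]; 
    for t in vision.trace("hook",n)[:4]:
        Q=C[t["pixels"]]; Q=Q[~np.isnan(Q[:,0])]; print(n,round(t["score"],2),np.round(t["position"]),t["pixels"].sum(),np.round(np.percentile(Q,[3,50,97],axis=0)*1000).tolist())
    np.savez(f"{n}_{sys.argv[1]}.npz",p=p,d=d)
go([.57,-.01,.2975],-96.4)
E
python3 c.py 1
```

```text
side 0.9 [217. 258.] 534 [[577.0, 199.0, -1.0], [600.0, 218.0, 94.0], [639.0, 303.0, 183.0]]
side 0.86 [192. 212.] 324 [[473.0, 243.0, 158.0], [492.0, 249.0, 215.0], [508.0, 259.0, 287.0]]
side 0.76 [201. 193.] 692 [[506.0, 346.0, -2.0], [514.0, 376.0, 83.0], [572.0, 501.0, 183.0]]
top 0.73 [268. 220.] 546 [[579.0, 203.0, 2.0], [600.0, 220.0, 96.0], [620.0, 234.0, 184.0]]
t 5.75 pos [492.5 252.  295.9] rpy [ 1.799e+02 -6.000e-02 -8.352e+01] w 35.3 F [ 0.7 -0.2 -1.6] g 30.0
turn [ 0.09 -0.07 12.88] dp in turned axes [ 251.7 -106.2   -1.6]
```

Request:
{"name": "carry_out", "arguments": {"commands": [{"dp": [0, 0, 0], "rotation": [0, 0, 6.45]}, {"dp": [0, 0, 0], "rotation": [0, 0, 6.45]}, {"dp": [0.048, -0.0072, 0], "rotation": [0, 0, 0]}, {"dp": [0.048, -0.0072, 0], "rotation": [0, 0, 0]}, {"dp": [0.048, -0.0072, 0], "rotation": [0, 0, 0]}, {"dp": [0.048, -0.0072, 0], "rotation": [0, 0, 0]}, {"dp": [0.048, -0.0072, 0], "rotation": [0, 0, 0]}, {"dp": [0, 0, 0], "rotation": [0, 0, 0]}]}}

```text
t: 6.75
eef_pos: [0.5014, 0.0071, 0.2964]
ee_rot: [3.14, -0.001, -1.686]
force: [-0.3, 0.6, -1.4]
width: 0.0357
gripper_force: 30.0
```

```bash
python3 -c "
from h import *; go([.5594,.0007,.2975],-96.4)"
```

```text
t 6.75 pos [501.4   7.1 296.4] rpy [ 1.7993e+02 -5.0000e-02 -9.6620e+01] w 35.7 F [-0.3  0.6 -1.4] g 30.0
turn [ 0.07 -0.05 -0.22] dp in turned axes [ -0.1 -58.4  -1.1]
```

Next I move up to the staging point and measure the hook against the gap in the same pictures.

Request:
{"name": "carry_out", "arguments": {"commands": [{"dp": [0, -0.02, 0], "rotation": [0, 0, 0]}, {"dp": [0, -0.02, 0], "rotation": [0, 0, 0]}, {"dp": [0, -0.018, -0.001], "rotation": [0, 0, 0]}, {"dp": [0, 0, 0], "rotation": [0, 0, 0]}, {"dp": [0, 0, 0], "rotation": [0, 0, 0]}]}}

```text
t: 7.38
eef_pos: [0.559, 0.0037, 0.2974]
ee_rot: [3.14, -0.0, -1.682]
force: [-0.5, -0.1, -1.6]
width: 0.0355
gripper_force: 30.0
```

```bash
cat > d.py <<'E'
from h import *
import sys
# measure, in rail axes (origin rail mid), hook legs' y span seen by side cam; gap span
M=np.array([.6213,-.0317]); a=np.radians(-6.4); ex=np.array([np.cos(a),np.sin(a)]); ey=np.array([-np.sin(a),np.cos(a)])
p,d=vision.grab_frame("side"); C=cloud("side",d); cv2.imwrite(f"pics/s_{sys.argv[1]}.png",p[...,::-1])
xr=(C[...,:2]-M)@ex*1000; yr=(C[...,:2]-M)@ey*1000; Z=C[...,2]*1000
s=readout.get_state()["eef_pos"]; print("tcp rail",np.round([(s[:2]-M)@ex*1000,(s[:2]-M)@ey*1000,s[2]*1000-250],1))
tx=(s[:2]-M)@ex*1000; ty=(s[:2]-M)@ey*1000; b=s[2]*1000-16.5
with np.errstate(invalid='ignore'):
    m=(abs(xr-tx)<25)&(abs(yr-ty)<25)&(Z>b-130)&(Z<b-26)
    for z0 in range(int(b-125),int(b-20),10):
        q=m&(Z>=z0)&(Z<z0+10)
        if q.sum()>3: print("z",z0-int(b),q.sum(),"x",np.round(np.percentile(xr[q],[5,50,95]),1),"y",np.round(np.percentile(yr[q],[5,50,95]),1))
    g=(abs(xr)<9)&(Z>246)&(Z<260)&(abs(yr-25)<20); 
    for k in range(8,44,2):
        q=g&(abs(yr-k)<1); 
        if q.sum(): print(k,int(np.median(p.max(2)[q])),round(float(np.median(Z[q])),1),end=" | ")
u,v=proj("side",[[s[0],s[1],.24]])[0].astype(int)
cv2.imwrite(f"pics/sc_{sys.argv[1]}.png",cv2.resize(p[v-60:v+60,max(u-70,0):u+90,::-1],(800,600),interpolation=cv2.INTER_CUBIC)); print("crop origin",u-70,v-60)
E
python3 d.py 2
```

```text
tcp rail [-65.9  28.2  47.7]
z -125 59 x [-80.9 -64.8 -54.1] y [20.2 23.1 30.6]
z -115 32 x [-81.1 -66.2 -51.5] y [20.  23.3 30.4]
z -105 34 x [-81.  -56.4 -51.8] y [18.8 23.5 31.4]
z -95 12 x [-57.4 -55.9 -51.3] y [20.9 24.1 30.5]
z -85 15 x [-59.4 -54.7 -51.8] y [19.  22.3 29.4]
z -75 15 x [-69.8 -63.6 -59. ] y [19.1 21.2 30.6]
z -65 14 x [-78.8 -73.  -68.4] y [20.2 22.1 29.1]
z -55 18 x [-85.6 -83.5 -80.6] y [19.5 23.7 29.9]
z -45 18 x [-86.5 -83.7 -80.8] y [20.4 22.8 30.1]
z -35 13 x [-85.4 -84.2 -80.8] y [21.1 23.5 29.7]
8 66 255.6 | 10 68 255.2 | 12 62 255.4 | 14 66 255.0 | 16 67 254.8 | 18 81 251.7 | 20 122 250.8 | 22 124 250.6 | 24 144 250.6 | 26 141 249.5 | 28 142 250.4 | 30 144 251.5 | 32 94 252.4 | 34 57 254.6 | 36 51 256.2 | 38 52 257.0 | 40 55 255.7 | 42 55 254.2 | crop origin 236 166
```

View pics/sc_2.png

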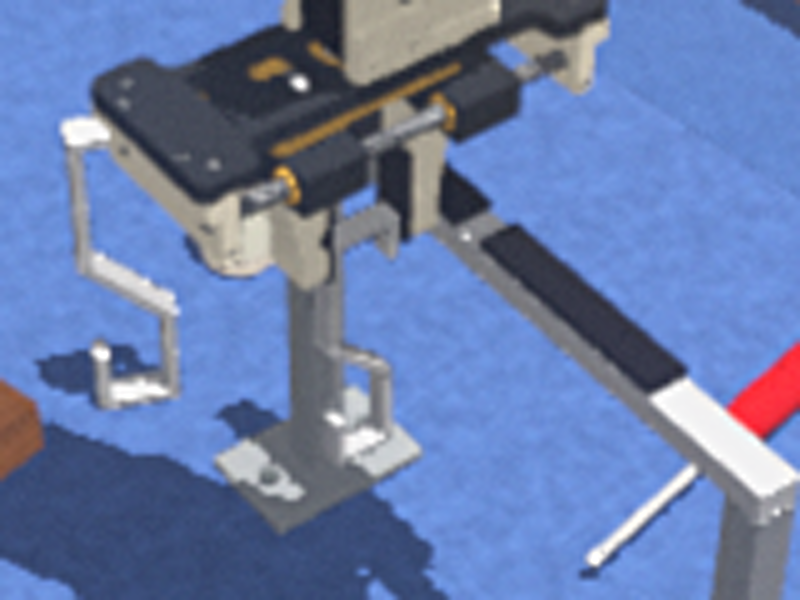

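The crop shows the hook upright in the jaws, with the bare gap right behind the far finger at crop (470,232). In the side camera the hook spans rail y ≈ 19.5 to 30.5 mm and the gap about 18 to 32.5 mm, so they are lined up. I move straight in over the rail.

Request:
{"name": "carry_out", "arguments": {"commands": [{"dp": [0, -0.011, 0], "rotation": [0, 0, 0]}, {"dp": [0, -0.011, 0], "rotation": [0, 0, 0]}, {"dp": [0, -0.011, 0], "rotation": [0, 0, 0]}, {"dp": [0, -0.011, 0], "rotation": [0, 0, 0]}, {"dp": [0, -0.011, 0], "rotation": [0, 0, 0]}, {"dp": [0, -0.011, 0], "rotation": [0, 0, 0]}, {"dp": [0, 0, 0], "rotation": [0, 0, 0]}, {"dp": [0, 0, 0], "rotation": [0, 0, 0]}]}}

```text
t: 8.43
eef_pos: [0.625, -0.0041, 0.2979]
ee_rot: [3.141, -0.0, -1.683]
force: [0.5, -0.6, -2.2]
width: 0.0359
gripper_force: 30.0
```

Request:
{"name": "carry_out", "arguments": {"commands": [{"dp": [0, 0, 0.006], "rotation": [0, 0, 0]}, {"dp": [0, 0, 0.006], "rotation": [0, 0, 0]}, {"dp": [0, 0, 0.005], "rotation": [0, 0, 0]}, {"dp": [0, 0, 0.003], "rotation": [0, 0, 0]}, {"dp": [0, 0, 0], "rotation": [0, 0, 0]}]}}

```text
t: 9.05
eef_pos: [0.625, -0.0041, 0.2778]
ee_rot: [3.141, -0.0, -1.683]
force: [-0.4, 0.0, -1.2]
width: 0.0355
gripper_force: 30.0
```

```bash
python3 d.py 3 | grep -v "^8 "
```

```text
tcp rail [ 0.8 27.9 28.1]
z -125 57 x [-14.    1.9  13. ] y [19.4 23.3 31. ]
z -115 28 x [-15.3  -9.6  14. ] y [19.4 22.2 31.5]
z -105 32 x [-15.4 -10.3  15.1] y [20.7 23.6 30.3]
z -95 17 x [ 9.3 11.  13.5] y [18.9 22.8 30. ]
z -85 12 x [ 6.5 12.3 16.2] y [19.1 22.2 28.9]
z -75 12 x [-1.3  1.6  7.3] y [19.1 23.  28.7]
z -65 17 x [-16.1  -9.1  -2.6] y [19.1 22.  30.2]
z -55 16 x [-19.2 -16.9 -15.3] y [19.2 23.5 30.7]
z -45 15 x [-19.2 -17.2 -14.8] y [20.9 26.1 32.3]
z -35 21 x [-18.9 -17.   -8.1] y [13.3 23.1 32.9]
```

Request:
{"name": "carry_out", "arguments": {"commands": [{"dp": [0, 0, 0.002], "rotation": [0, 0, 0]}, {"dp": [0, 0, 0.002], "rotation": [0, 0, 0]}, {"dp": [0, 0, 0], "rotation": [0, 0, 0]}, {"dp": [0, 0, 0], "rotation": [0, 0, 0]}]}}

```text
t: 9.6
eef_pos: [0.6252, -0.0041, 0.2741]
ee_rot: [-3.142, -0.0, -1.683]
force: [0.9, 0.2, -0.7]
width: 0.0354
gripper_force: 30.0
```

Request:
{"name": "carry_out", "arguments": {"commands": [{"dp": [0, 0, 0.001], "rotation": [0, 0, 0]}, {"dp": [0, 0, 0], "rotation": [0, 0, 0]}]}}

```text
t: 9.85
eef_pos: [0.6251, -0.0041, 0.273]
ee_rot: [3.141, -0.0, -1.683]
force: [-0.3, -0.2, -1.4]
width: 0.0356
gripper_force: 30.0
```

Request:
{"name": "carry_out", "arguments": {"commands": [{"dp": [0, 0, 0.001], "rotation": [0, 0, 0]}, {"dp": [0, 0, 0], "rotation": [0, 0, 0]}]}}

```text
t: 10.1
eef_pos: [0.6251, -0.0042, 0.272]
ee_rot: [3.142, -0.0, -1.683]
force: [-0.3, -1.4, -0.6]
width: 0.0353
gripper_force: 30.0
```

Request:
{"name": "carry_out", "arguments": {"commands": [{"dp": [0, 0, 0.001], "rotation": [0, 0, 0]}, {"dp": [0, 0, 0], "rotation": [0, 0, 0]}]}}

```text
t: 10.35
eef_pos: [0.6251, -0.0042, 0.271]
ee_rot: [3.141, -0.0, -1.683]
force: [-0.4, -0.5, -1.8]
width: 0.0354
gripper_force: 30.0
```

Request:
{"name": "carry_out", "arguments": {"commands": [{"dp": [0, 0, 0.001], "rotation": [0, 0, 0]}, {"dp": [0, 0, 0], "rotation": [0, 0, 0]}]}}

```text
t: 10.6
eef_pos: [0.6251, -0.0042, 0.27]
ee_rot: [3.141, -0.0, -1.683]
force: [0.8, -1.4, -2.0]
width: 0.0352
gripper_force: 30.0
```

Request:
{"name": "carry_out", "arguments": {"commands": [{"dp": [0, 0, 0.001], "rotation": [0, 0, 0]}, {"dp": [0, 0, 0], "rotation": [0, 0, 0]}]}}

```text
t: 10.85
eef_pos: [0.6251, -0.0042, 0.269]
ee_rot: [3.141, -0.0, -1.683]
force: [0.8, -2.6, -1.4]
width: 0.0357
gripper_force: 30.0
```

Request:
{"name": "carry_out", "arguments": {"commands": [{"dp": [0, 0, 0.001], "rotation": [0, 0, 0]}, {"dp": [0, 0, 0], "rotation": [0, 0, 0]}]}}

```text
t: 11.1
eef_pos: [0.6251, -0.0042, 0.268]
ee_rot: [3.142, -0.0, -1.683]
force: [-0.6, -2.9, -1.2]
width: 0.0356
gripper_force: 30.0
```

Request:
{"name": "carry_out", "arguments": {"commands": [{"dp": [0.0007, 0, 0.0005], "rotation": [0, 0, 0]}, {"dp": [0, 0, 0], "rotation": [0, 0, 0]}]}}

```text
t: 11.35
eef_pos: [0.625, -0.0044, 0.2673]
ee_rot: [3.141, 0.0, -1.683]
force: [-0.2, 0.8, -0.6]
width: 0.0352
gripper_force: 30.0
```

Request:
{"name": "carry_out", "arguments": {"commands": [{"dp": [0, 0, 0.0007], "rotation": [0, 0, 0]}, {"dp": [0, 0, 0], "rotation": [0, 0, 0]}]}}

```text
t: 11.6
eef_pos: [0.625, -0.0046, 0.2667]
ee_rot: [3.141, 0.0, -1.683]
force: [-0.4, -0.1, -1.1]
width: 0.0356
gripper_force: 30.0
```

Request:
{"name": "carry_out", "arguments": {"commands": [{"dp": [0, 0, 0.0007], "rotation": [0, 0, 0]}, {"dp": [0, 0, 0], "rotation": [0, 0, 0]}]}}

```text
t: 11.85
eef_pos: [0.6251, -0.0047, 0.2665]
ee_rot: [-3.141, 0.0, -1.683]
force: [-1.3, 0.7, 1.5]
width: 0.0361
gripper_force: 30.0
```

Contact comes at TCP z = 0.2665, which is the expected seat height, with only about 2.6 N. I let go.

Request:
{"name": "carry_out", "arguments": {"commands": [{"dp": [0, 0, 0], "rotation": [0, 0, 0]}, {"dp": [0, 0, 0], "rotation": [0, 0, 0]}, {"dp": [0, 0, 0], "rotation": [0, 0, 0]}, {"dp": [0, 0, 0], "rotation": [0, 0, 0]}, {"dp": [0, 0, -0.01], "rotation": [0, 0, 0]}, {"dp": [0, 0, -0.02], "rotation": [0, 0, 0]}, {"dp": [0, 0, -0.03], "rotation": [0, 0, 0]}, {"dp": [0, 0, -0.03], "rotation": [0, 0, 0]}], "grip": 0.065}}

```text
t: 12.85
eef_pos: [0.6251, -0.0048, 0.3579]
ee_rot: [-3.141, -0.0, -1.683]
force: [-0.2, -0.3, -0.5]
width: 0.0649
gripper_force: 0.0
```

```bash
cat > e.py <<'E'
from h import *
import sys
M=np.array([.6213,-.0317]); a=np.radians(-6.4); ex=np.array([np.cos(a),np.sin(a)]); ey=np.array([-np.sin(a),np.cos(a)])
ims=[]
for n in ("side","top"):
    p,d=vision.grab_frame(n); C=cloud(n,d)
    xr=(C[...,:2]-M)@ex*1000; yr=(C[...,:2]-M)@ey*1000; Z=C[...,2]*1000
    with np.errstate(invalid='ignore'):
        base=(abs(xr)<25)&(abs(yr-25)<20)
        for lo,hi in ((252,262),(215,232),(130,145),(120,130)):
            q=base&(Z>lo)&(Z<hi)&(p.max(2)>90)
            if q.sum(): print(n,lo,hi,q.sum(),"x",np.round(np.percentile(xr[q],[5,50,95]),1),"y",np.round(np.percentile(yr[q],[5,50,95]),1),"z",round(float(np.median(Z[q])),1))
    u,v=proj(n,[[.624,-.008,.2]])[0].astype(int)
    ims.append(cv2.resize(p[v-50:v+50,u-50:u+50,::-1],(400,400),interpolation=cv2.INTER_CUBIC))
    C2=C; X,Y,Zm=C[...,0],C[...,1],C[...,2]
    with np.errstate(invalid='ignore'):
        # bin lug points: black, z 0.03..0.048
        bl=(p.max(2)<60)&(abs(X-.54)<.12)&(abs(Y+.28)<.07)&(Zm>.03)&(Zm<.05)
        Q=C[bl]; 
        dirs=np.array([np.cos(np.radians(15)),np.sin(np.radians(15))])
        t=(Q[:,:2]-[.541,-.277])@dirs
        A=Q[t<-.05];B=Q[t>.05]
        for L in (A,B):
            if len(L)>10: print(n,"lug",len(L),np.round(cv2.minAreaRect((L[:,:2]*1000).astype(np.float32))[:2],1).tolist(),np.round(np.median(L,0)*1000,1))
        if len(A)>5 and len(B)>5: v=B.mean(0)-A.mean(0); print("yaw lugs",np.degrees(np.arctan2(v[1],v[0])))
        rm=(p.max(2)>100)&(abs(X-.54)<.08)&(abs(Y+.28)<.07)&(Zm>.041)&(Zm<.049)
        q=C[rm]; print(n,"rim",np.round(cv2.minAreaRect((q[:,:2]*1000).astype(np.float32)),1) if 0 else cv2.minAreaRect((q[:,:2]*1000).astype(np.float32)))
        bb=(abs(X-.54)<.05)&(abs(Y+.28)<.05)&(Zm>.075)&(Zm<.1); print(n,"bail top",bb.sum(),np.round(np.median(C[bb],0)*1000,1), np.round(np.polyfit(C[bb][:,1],C[bb][:,0],1),3))
cv2.imwrite(f"pics/e_{sys.argv[1]}.png",np.hstack(ims))
go(None)
E
python3 e.py 4
```

```text
side 252 262 82 x [-16.9   0.4  15.1] y [19.  25.8 33.1] z 254.2
side 215 232 29 x [-18.4 -17.2 -15.1] y [19.  23.7 32.7] z 222.6
side 130 145 55 x [-15.9   1.   11.9] y [18.8 23.3 31.7] z 135.9
side 120 130 33 x [-15.4   1.2  11.4] y [19.  22.9 30.6] z 128.2
side rim ((556.1282348632812, -276.1632995605469), (127.63323974609375, 68.52392578125), 10.233729362487793)
side bail top 56 [ 539.7 -280.1   81.4] [-0.299  0.456]
top 252 262 47 x [ 7.3 12.3 18. ] y [21.5 26.7 31.8] z 255.1
top lug 39 [[473.9, -296.2], [36.8, 13.0]] [ 472.6 -291.7   40.8]
top lug 33 [[607.8, -254.7], [39.2, 9.4]] [ 608.5 -254.8   37.4]
yaw lugs 15.539570662481957
top rim ((555.3621826171875, -274.5164489746094), (122.03748321533203, 63.80124282836914), 13.86938190460205)
top bail top 45 [ 540.4 -276.6   81.5] [-0.295  0.459]
t 12.95 pos [626.5  -4.9 361.1] rpy [-1.7961e+02  7.0000e-02 -9.6400e+01] w 65.2 F [-0.3 -0.6  0. ] g 0.0
```

View pics/e_4.png

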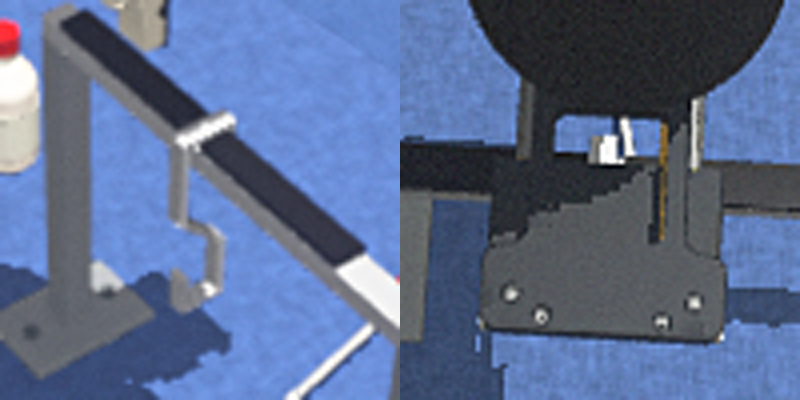

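The crops show the hook seated across the bare gap, at left crop (205,130), with its top at about 254.5 mm, so it is home and released. Next is the bin: centre about (540.5, -277) mm, yaw about 15.7°. I'll grip its near lug at about (475, -295).

Request:
{"name": "carry_out", "arguments": {"commands": [{"dp": [0, 0, 0], "rotation": [0, 0, 9.7]}, {"dp": [0, 0, 0], "rotation": [0, 0, 9.7]}, {"dp": [0, 0, 0], "rotation": [0, 0, 9.7]}, {"dp": [0, 0, 0], "rotation": [0, 0, 9.7]}, {"dp": [0, 0, 0], "rotation": [0, 0, 9.7]}, {"dp": [0, 0, 0], "rotation": [0, 0, 9.7]}, {"dp": [0, 0, 0], "rotation": [0, 0, 9.7]}]}}

```text
t: 13.82
eef_pos: [0.625, -0.0048, 0.3563]
ee_rot: [-3.142, -0.0, -2.873]
force: [0.2, -0.3, 0.1]
width: 0.0651
gripper_force: 0.0
```

Request:
{"name": "carry_out", "arguments": {"commands": [{"dp": [0.028, -0.03, 0], "rotation": [0, 0, 0]}, {"dp": [0.028, -0.03, 0], "rotation": [0, 0, 0]}, {"dp": [0.028, -0.03, 0], "rotation": [0, 0, 0]}, {"dp": [0.028, -0.03, 0], "rotation": [0, 0, 0]}, {"dp": [0.028, -0.03, 0], "rotation": [0, 0, 0]}, {"dp": [0.028, -0.03, 0], "rotation": [0, 0, 0]}, {"dp": [0.028, -0.03, 0], "rotation": [0, 0, 0]}, {"dp": [0.028, -0.03, 0], "rotation": [0, 0, 0]}]}}

```text
t: 14.82
eef_pos: [0.4735, -0.2975, 0.3565]
ee_rot: [-3.141, 0.0, -2.868]
force: [0.6, -0.4, 0.0]
width: 0.065
gripper_force: 0.0
```

```bash
python3 -c "
from h import *; go([.475,-.2954,.040],-164.3)"; python3 e.py 5 | grep -v lug
```

```text
t 14.82 pos [ 473.5 -297.5  356.5] rpy [-1.7999e+02  2.0000e-02 -1.6430e+02] w 65.0 F [ 0.6 -0.4  0. ] g 0.0
turn [-0.01  0.02 -0.  ] dp in turned axes [ -2.    1.6 316.5]
side 252 262 95 x [-16.3  -1.3  15.8] y [16.8 25.9 34.4] z 254.2
side 215 232 31 x [-18.9 -17.2 -13.3] y [18.4 24.1 33.1] z 223.4
side 130 145 44 x [-15.3  -8.7  10.7] y [19.2 24.8 31.1] z 136.2
side 120 130 23 x [-15.9  -4.4   7.6] y [19.9 24.5 31.2] z 128.0
side rim ((557.6424560546875, -275.3204345703125), (129.14588928222656, 67.91015625), 12.191909790039062)
side bail top 55 [ 539.8 -281.2   81.6] [-0.286  0.46 ]
top 252 262 135 x [-14.5   0.6  16.4] y [20.8 26.  31.4] z 254.7
top 215 232 3 x [-17.1 -16.7 -16.4] y [31.6 31.7 31.9] z 222.5
top 130 145 3 x [-14.1 -14.    8.8] y [21.4 26.7 31.4] z 138.6
top 120 130 5 x [-14.  -13.9 -13.4] y [20.9 24.5 28.1] z 126.8
top rim ((0.0, 0.0), (0.0, 0.0), 0.0)
  return _methods._mean(a, axis=axis, dtype=dtype,
Traceback (most recent call last):
  File "e.py", line 28, in <module>
    bb=(abs(X-.54)<.05)&(abs(Y+.28)<.05)&(Zm>.075)&(Zm<.1); print(n,"bail top",bb.sum(),np.round(np.median(C[bb],0)*1000,1), np.round(np.polyfit(C[bb][:,1],C[bb][:,0],1),3))
                                                                                                                                      ~~~~~~~~~~^^^^^^^^^^^^^^^^^^^^^^^^^
TypeError: expected non-empty vector for x
```

Request:
{"name": "carry_out", "arguments": {"commands": [{"dp": [-0.002, 0.0015, 0.045], "rotation": [0, 0, 0]}, {"dp": [0, 0, 0.05], "rotation": [0, 0, 0]}, {"dp": [0, 0, 0.05], "rotation": [0, 0, 0]}, {"dp": [0, 0, 0.05], "rotation": [0, 0, 0]}, {"dp": [0, 0, 0.05], "rotation": [0, 0, 0]}, {"dp": [0, 0, 0.035], "rotation": [0, 0, 0]}, {"dp": [0, 0, 0.02], "rotation": [0, 0, 0]}, {"dp": [0, 0, 0.0165], "rotation": [0, 0, 0]}]}}

```text
t: 15.92
eef_pos: [0.476, -0.2942, 0.0388]
ee_rot: [3.141, -0.0, -2.868]
force: [-0.1, 0.9, 0.1]
width: 0.065
gripper_force: 0.0
```

Request:
{"name": "carry_out", "arguments": {"commands": [{"dp": [0, 0, 0], "rotation": [0, 0, 0]}, {"dp": [0, 0, 0], "rotation": [0, 0, 0]}, {"dp": [0, 0, 0], "rotation": [0, 0, 0]}, {"dp": [0, 0, 0], "rotation": [0, 0, 0]}, {"dp": [0, 0, 0], "rotation": [0, 0, 0]}, {"dp": [0, 0, 0], "rotation": [0, 0, 0]}, {"dp": [0, 0, 0], "rotation": [0, 0, 0]}, {"dp": [0, 0, 0], "rotation": [0, 0, 0]}], "grip": 0.005, "force": 50}}

```text
t: 16.92
eef_pos: [0.476, -0.2945, 0.0399]
ee_rot: [-3.141, 0.0, -2.868]
force: [-1.4, 0.6, 2.6]
width: 0.0134
gripper_force: 49.8
```

Lug gripped. I lift 60 mm, turn to the rail's heading, then back off before moving sideways.

Request:
{"name": "carry_out", "arguments": {"commands": [{"dp": [0, 0, -0.01], "rotation": [0, 0, 0]}, {"dp": [0, 0, -0.015], "rotation": [0, 0, 0]}, {"dp": [0, 0, -0.02], "rotation": [0, 0, 0]}, {"dp": [0, 0, -0.015], "rotation": [0, 0, 0]}, {"dp": [0, 0, 0], "rotation": [0, 0, 7.4]}, {"dp": [0, 0, 0], "rotation": [0, 0, 7.4]}, {"dp": [0, 0, 0], "rotation": [0, 0, 7.3]}, {"dp": [0, 0, 0], "rotation": [0, 0, 0]}]}}

```text
t: 17.92
eef_pos: [0.4758, -0.2944, 0.1002]
ee_rot: [3.142, 0.0, 3.03]
force: [0.4, 0.0, -1.4]
width: 0.0135
gripper_force: 49.8
```

Request:
{"name": "carry_out", "arguments": {"commands": [{"dp": [0.02, 0, 0], "rotation": [0, 0, 0]}, {"dp": [0.03, 0, 0], "rotation": [0, 0, 0]}, {"dp": [0.023, 0.01, 0], "rotation": [0, 0, 0]}, {"dp": [0.01, 0.025, 0], "rotation": [0, 0, 0]}, {"dp": [0, 0.035, 0], "rotation": [0, 0, 0]}, {"dp": [0, 0.035, 0], "rotation": [0, 0, 0]}, {"dp": [0, 0.035, 0], "rotation": [0, 0, 0]}, {"dp": [0, 0.035, 0], "rotation": [0, 0, 0]}]}}

```text
t: 18.92
eef_pos: [0.413, -0.1101, 0.1001]
ee_rot: [3.141, 0.001, 3.033]
force: [0.6, 0.1, -1.4]
width: 0.014
gripper_force: 49.8
```

Request:
{"name": "carry_out", "arguments": {"commands": [{"dp": [0, 0.035, 0], "rotation": [0, 0, 0]}, {"dp": [0, 0.035, 0], "rotation": [0, 0, 0]}, {"dp": [0, 0.03, 0], "rotation": [0, 0, 0]}, {"dp": [0, 0.02, 0], "rotation": [0, 0, 0]}, {"dp": [0, 0.008, 0], "rotation": [0, 0, 0]}, {"dp": [0, 0, 0], "rotation": [0, 0, 0]}, {"dp": [0, 0, 0], "rotation": [0, 0, 0]}]}}

```text
t: 19.8
eef_pos: [0.4269, 0.0154, 0.0996]
ee_rot: [-3.141, -0.0, 3.03]
force: [0.1, -0.4, -1.1]
width: 0.0135
gripper_force: 49.8
```

```bash
cat > f.py <<'E'
from h import *
import sys
M=np.array([.6213,-.0317]); a=np.radians(-6.4); ex=np.array([np.cos(a),np.sin(a)]); ey=np.array([-np.sin(a),np.cos(a)])
s=readout.get_state()["eef_pos"]; T=np.array([(s[:2]-M)@ex*1000,(s[:2]-M)@ey*1000]); zt=s[2]*1000; print("tcp rail",np.round(T,1),"z",round(zt,1))
ims=[]
for n in ("side","top"):
    p,d=vision.grab_frame(n); C=cloud(n,d); X=(C[...,:2]-M)@ex*1000-T[0]; Y=(C[...,:2]-M)@ey*1000-T[1]; Z=C[...,2]*1000-zt+40
    with np.errstate(invalid='ignore'):
        mk=vision.trace("bin",n); mk=mk[0]["pixels"] if mk else np.ones_like(X,bool)
        bb=(abs(X-68)<14)&(abs(Y)<40)&(Z>60)&(Z<110)
        def st(q,t):
            if q.sum()>3: print(n,t,q.sum(),"x",np.round(np.percentile(X[q],[5,50,95]),1),"y",np.round(np.percentile(Y[q],[5,50,95]),1),"z",np.round(np.percentile(Z[q],[5,50,95]),1))
        st(bb&(Z>72),"bail peak(x,y rel tcp,z rel underside)")
        for y0 in range(-36,36,8): st(bb&(Y>=y0)&(Y<y0+8)&(Z>55),"  y%d"%y0)
        dk=p.max(2)<70
        st((X>118)&(X<165)&(abs(Y)<14)&(Z>20)&(Z<60)&dk,"far lug")
        for x0 in (118,128,138,148): st((X>x0)&(X<x0+10)&(abs(Y)<14)&(Z>20)&(Z<60)&dk,"  lug x%d"%x0)
        # rim pieces
        st((X>108)&(X<118)&(abs(Y)<34)&(Z>30)&(Z<55)&~dk,"far rim")
        st((X>20)&(X<30)&(abs(Y)<34)&(Z>30)&(Z<55)&~dk,"near rim")
    u,v=proj(n,[[*(M+ex*(T[0]+100)/1000+ey*T[1]/1000),.12]])[0].astype(int)
    v0=max(v-60,0);u0=max(u-60,0)
    ims.append(cv2.resize(p[v0:v0+120,u0:u0+120,::-1],(400,400),interpolation=cv2.INTER_CUBIC))
cv2.imwrite(f"pics/f_{sys.argv[1]}.png",np.hstack(ims)); go(None)
E
python3 f.py 6
```

```text
tcp rail [-198.4   25.1] z 99.6
side bail peak(x,y rel tcp,z rel underside) 45 x [63.8 65.6 69.1] y [-22.2  -8.4  12.8] z [73.  78.2 86.5]
side   y-36 8 x [64.3 67.6 68.2] y [-34.7 -31.3 -28.8] z [63.1 66.  68. ]
side   y-28 16 x [63.7 65.5 68.9] y [-27.1 -24.2 -20.3] z [66.1 70.5 76.9]
side   y-20 11 x [63.7 65.6 68.6] y [-18.3 -15.7 -12.7] z [72.1 76.2 79.7]
side   y-12 14 x [65.2 66.7 69.1] y [-11.1  -8.3  -4.7] z [77.3 82.9 86.5]
side   y-4 5 x [64.  65.6 67.8] y [-2.7 -1.6  0.3] z [82.6 85.7 87.3]
side   y4 7 x [64.1 64.9 68.5] y [ 4.4  7.7 11.7] z [75.1 79.7 82.6]
side   y12 5 x [65.1 65.2 67.3] y [13.  13.3 18.5] z [68.6 75.3 78.5]
side far lug 64 x [120.8 135.5 149.6] y [-10.9  -7.8   0.8] z [31.3 39.5 44.8]
side   lug x118 17 x [119.6 124.6 127.4] y [-9.3 -6.8  0.8] z [32.8 40.4 45.4]
side   lug x128 19 x [128.7 131.7 136.7] y [-10.6  -8.1  -0.3] z [30.6 37.5 44.1]
side   lug x138 20 x [138.8 142.9 147.7] y [-10.9  -8.7  -0.1] z [31.6 36.5 44.3]
side   lug x148 8 x [148.3 149.4 151.5] y [-9.4 -5.6  0.4] z [35.8 41.  44.7]
side far rim 84 x [108.3 109.9 115.3] y [-30.   -1.  
[... 647 characters left out ...]
12 x [65.8 67.7 69.8] y [20.4 23.5 26.5] z [64.4 68.7 72.4]
top   y28 6 x [65.7 67.5 69.5] y [28.3 29.4 30.5] z [63.1 65.2 66. ]
top far lug 101 x [120.5 137.3 155.6] y [-8.7 -1.1  3.8] z [39.1 41.7 44.2]
top   lug x118 25 x [118.7 122.9 127.1] y [-8.7 -0.5  3.7] z [37.7 41.7 44.1]
top   lug x128 28 x [128.9 133.  137.6] y [-8.1 -0.9  4.2] z [39.7 41.7 44.5]
top   lug x138 23 x [139.4 143.6 147.6] y [-7.5 -1.2  2.9] z [38.3 42.3 44.3]
top   lug x148 25 x [149.3 152.3 156.1] y [-9.2 -2.7  3.3] z [40.  41.7 43.9]
top far rim 66 x [109.8 111.5 114.9] y [-29.4  -1.9  25.4] z [37.3 43.8 46.4]
t 20.0 pos [427.1  15.4  99.6] rpy [-1.7999e+02 -1.0000e-02  1.7355e+02] w 13.5 F [ 0.1 -0.7 -1.6] g 49.8
```

View pics/f_6.png

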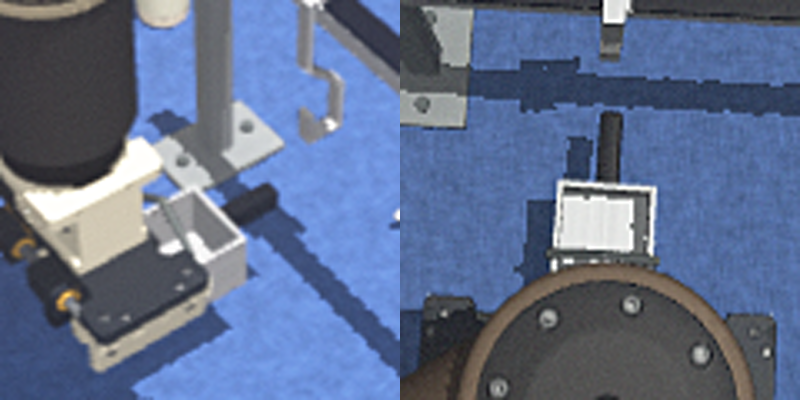

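The crops show the bin held level, with its far lug pointing under the hook (right crop (610,40) to (610,150)). Before going in, I check how wide the wrist is at rail height.

```bash
cat > g.py <<'E'
from h import *
M=np.array([.6213,-.0317]); a=np.radians(-6.4); ex=np.array([np.cos(a),np.sin(a)]); ey=np.array([-np.sin(a),np.cos(a)])
s=readout.get_state()["eef_pos"]
for n in ("side","top"):
    p,d=vision.grab_frame(n); C=cloud(n,d); X=(C[...,:2]-s[:2])@ex*1000; Y=(C[...,:2]-s[:2])@ey*1000; Z=(C[...,2]-s[2])*1000
    with np.errstate(invalid='ignore'):
        for z0 in range(20,420,20):
            q=(abs(X)<130)&(abs(Y)<130)&(Z>=z0)&(Z<z0+20)
            if n=="side" : q&=X<55 if z0<60 else True
            if q.sum()>10: print(n,z0,q.sum(),"x",np.round(np.percentile(X[q],[1,99])),"y",np.round(np.percentile(Y[q],[1,99])))
E
python3 g.py
```

```text
side 40 410 x [-41.  37.] y [-91.  83.]
side 60 543 x [-41.  37.] y [-98.  89.]
side 80 1098 x [-39.  36.] y [-98.  92.]
side 100 159 x [-24.  20.] y [-53. -33.]
side 120 335 x [-40.  37.] y [-53.   4.]
side 140 450 x [-40.  36.] y [-53.   8.]
side 160 203 x [-47.  33.] y [-48.  11.]
side 180 353 x [-47.  34.] y [-48.  10.]
side 200 373 x [-47.  33.] y [-48.   9.]
side 220 390 x [-47.  35.] y [-48.   8.]
side 240 395 x [-47.  32.] y [-48.   9.]
side 260 420 x [-47.  34.] y [-48.   9.]
side 280 320 x [-50.  32.] y [-52.   4.]
side 300 622 x [-99.  42.] y [-53.  87.]
side 320 791 x [-127.   35.] y [-50. 107.]
side 340 1121 x [-128.   30.] y [-50.  99.]
side 360 1406 x [-126.   31.] y [-50.  93.]
side 380 2171 x [-125.   28.] y [-50. 119.]
side 400 2450 x [-126.   41.] y [-49. 122.]
top 20 73 x [65. 71.] y [-34.  30.]
top 40 42 x [27. 71.] y [-11.  68.]
top 60 11 x [ 8. 37.] y [-96.  94.]
top 80 601 x [-35.  39.] y [-97.  95.]
top 340 44 x [-115.   22.] y [ 23. 130.]
top 360 1137 x [-119.   18.] y [  7. 128.]
top 380 5954 x [-118.   -0.] y [ 21. 128.]
top 400 7943 x [-117.   45.] y [-45. 127.]
```

The wrist stays within 48 mm of the tool axis, so there is room to go in. Bail peak relative to TCP is about x +67, y -2. I go in low first, so the end wall passes under the hook's foot.

Request:
{"name": "carry_out", "arguments": {"commands": [{"dp": [-0.01, 0.0025, 0], "rotation": [0, 0, 0]}, {"dp": [-0.02, 0, 0], "rotation": [0, 0, 0]}, {"dp": [-0.025, 0, 0], "rotation": [0, 0, 0]}, {"dp": [-0.025, 0, 0], "rotation": [0, 0, 0]}, {"dp": [-0.015, 0, 0], "rotation": [0, 0, 0]}, {"dp": [-0.01, 0, 0], "rotation": [0, 0, 0]}, {"dp": [0, 0, 0], "rotation": [0, 0, 0]}, {"dp": [0, 0, 0], "rotation": [0, 0, 0]}]}}

```text
t: 21.1
eef_pos: [0.5311, 0.0067, 0.0996]
ee_rot: [-3.142, -0.001, 3.03]
force: [0.4, -0.1, -1.7]
width: 0.0138
gripper_force: 49.8
```

Request:
{"name": "carry_out", "arguments": {"commands": [{"dp": [0, 0, -0.007], "rotation": [0, 0, 0]}, {"dp": [0, 0, -0.008], "rotation": [0, 0, 0]}, {"dp": [0, 0, -0.0055], "rotation": [0, 0, 0]}, {"dp": [0, 0, 0], "rotation": [0, 0, 0]}, {"dp": [0, 0, 0], "rotation": [0, 0, 0]}]}}

```text
t: 21.72
eef_pos: [0.5316, 0.0067, 0.1201]
ee_rot: [3.142, -0.0, 3.03]
force: [0.2, -0.8, -1.4]
width: 0.0137
gripper_force: 49.8
```

```bash
cat > k.py <<'E'
from h import *
import sys
M=np.array([.6213,-.0317]); a=np.radians(-6.4); ex=np.array([np.cos(a),np.sin(a)]); ey=np.array([-np.sin(a),np.cos(a)])
s=readout.get_state()["eef_pos"]; T=np.array([(s[:2]-M)@ex*1000,(s[:2]-M)@ey*1000]); print("tcp rail",np.round(T,1),"z",round(s[2]*1000,1))
p,d=vision.grab_frame("side")
u,v=proj("side",[[*(M+ey*.0256),.14]])[0].astype(int); k=int(sys.argv[2]) if len(sys.argv)>2 else 40
cv2.imwrite(f"pics/k_{sys.argv[1]}.png",cv2.resize(p[v-k:v+k,u-k:u+k,::-1],(600,600),interpolation=cv2.INTER_CUBIC))
C=cloud("side",d); X=(C[...,:2]-M)@ex*1000; Y=(C[...,:2]-M)@ey*1000-25.6; Z=C[...,2]*1000-130.5
with np.errstate(invalid='ignore'):
    for y0 in range(-36,36,6):
        q=(X>-34)&(X<10)&(Y>y0)&(Y<y0+6)&(Z>-3)&(Z<45)&((abs(Y)>7)|(X<-19))
        if q.sum()>2: print(y0,q.sum(),np.round([np.median(X[q]),np.median(Y[q]),np.median(Z[q])],1),end=" | ")
go(None)
E
python3 k.py 7
```

```text
tcp rail [-93.4  28.2] z 120.1
-30 3 [-25.4 -24.5  17.9] | -24 10 [-27.4 -20.   20.3] | -18 9 [-27.8 -15.2  26.9] | -12 10 [-26.9  -8.7  29.5] | -6 10 [-27.5  -2.9  34.2] | t 21.77 pos [531.6   6.7 120. ] rpy [-1.8000e+02 -2.0000e-02  1.7358e+02] w 13.5 F [ 0.5  0.6 -1.4] g 49.8
```

View pics/k_7.png

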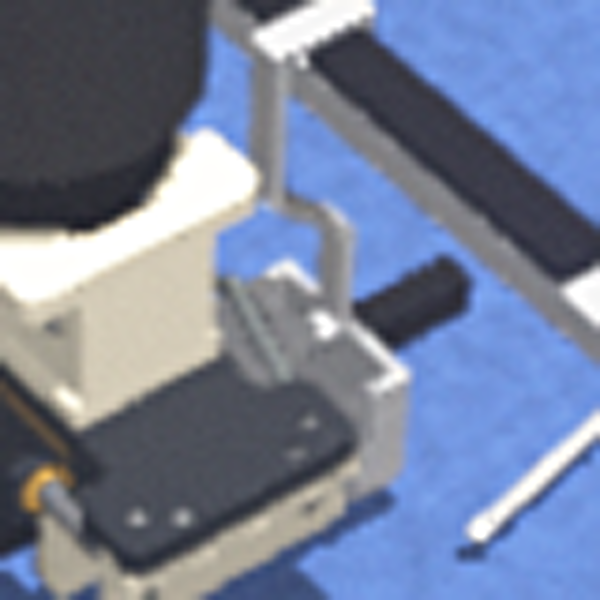

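The crop shows the bail at (255,330), just in front of the curl, and the foot inside the bin at (325,325). I go over the tip.

Request:
{"name": "carry_out", "arguments": {"commands": [{"dp": [-0.003, 0, 0], "rotation": [0, 0, 0]}, {"dp": [-0.003, 0, 0], "rotation": [0, 0, 0]}, {"dp": [-0.003, 0, 0], "rotation": [0, 0, 0]}, {"dp": [-0.003, 0, 0], "rotation": [0, 0, 0]}, {"dp": [0, 0, 0], "rotation": [0, 0, 0]}]}}

```text
t: 22.4
eef_pos: [0.5439, 0.0053, 0.12]
ee_rot: [-3.142, -0.0, 3.029]
force: [-0.5, -1.0, -2.2]
width: 0.0137
gripper_force: 49.8
```

Request:
{"name": "carry_out", "arguments": {"commands": [{"dp": [-0.003, 0, 0], "rotation": [0, 0, 0]}, {"dp": [-0.003, 0, 0], "rotation": [0, 0, 0]}, {"dp": [-0.003, 0, 0], "rotation": [0, 0, 0]}, {"dp": [-0.0025, 0, 0], "rotation": [0, 0, 0]}, {"dp": [0, 0, 0], "rotation": [0, 0, 0]}, {"dp": [0, 0, 0], "rotation": [0, 0, 0]}]}}

```text
t: 23.15
eef_pos: [0.5551, 0.0041, 0.1201]
ee_rot: [-3.142, -0.0, 3.03]
force: [-0.4, -0.3, -1.3]
width: 0.0134
gripper_force: 49.8
```

```bash
python3 k.py 8; python3 e.py 8 2>/dev/null| head -8
```

```text
tcp rail [-69.8  28.2] z 120.1
-30 4 [ -5.5 -25.8  19.8] | -24 7 [ -3.4 -20.3  20.2] | -18 8 [ -3.8 -15.7  23.5] | -12 9 [-4.4 -9.4 28.6] | t 23.2 pos [555.1   4.1 120.1] rpy [-1.8000e+02 -1.0000e-02  1.7359e+02] w 13.3 F [-0.2 -0.1 -1.2] g 49.8
side 252 262 74 x [-12.2   4.2  15.6] y [18.7 25.4 33.8] z 254.5
side 130 145 16 x [ 0.7 10.9 14.7] y [19.2 22.2 28.3] z 135.5
side 120 130 10 x [2.5 4.3 7.8] y [19.6 27.9 31.5] z 128.7
side rim ((0.0, 0.0), (0.0, 0.0), 0.0)
```

View pics/k_8.png

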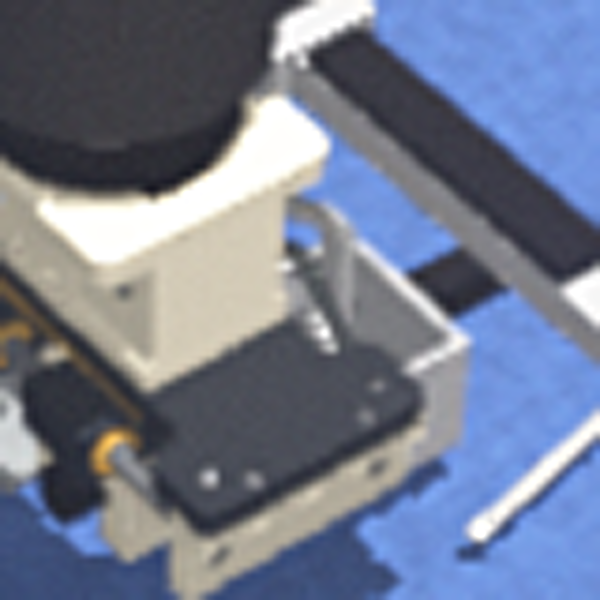

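The bail is in the curl's mouth, at about x = -4 mm, with no contact force. I lower it gently.

Request:
{"name": "carry_out", "arguments": {"commands": [{"dp": [-0.001, 0, 0.003], "rotation": [0, 0, 0]}, {"dp": [0, 0, 0.004], "rotation": [0, 0, 0]}, {"dp": [0, 0, 0.004], "rotation": [0, 0, 0]}, {"dp": [0, 0, 0.004], "rotation": [0, 0, 0]}, {"dp": [0, 0, 0.003], "rotation": [0, 0, 0]}, {"dp": [0, 0, 0], "rotation": [0, 0, 0]}]}}

```text
t: 24.0
eef_pos: [0.556, 0.0039, 0.1018]
ee_rot: [-3.141, -0.001, 3.03]
force: [0.0, -0.8, -1.4]
width: 0.0137
gripper_force: 49.8
```

Request:
{"name": "carry_out", "arguments": {"commands": [{"dp": [0, 0, 0.001], "rotation": [0, 0, 0]}, {"dp": [0, 0, 0.001], "rotation": [0, 0, 0]}, {"dp": [0, 0, 0.001], "rotation": [0, 0, 0]}, {"dp": [0, 0, 0.001], "rotation": [0, 0, 0]}, {"dp": [0, 0, 0.001], "rotation": [0, 0, 0]}, {"dp": [0, 0, 0], "rotation": [0, 0, 0]}]}}

```text
t: 24.75
eef_pos: [0.5561, 0.004, 0.0971]
ee_rot: [-3.142, -0.0, 3.03]
force: [0.2, 0.2, -2.0]
width: 0.0135
gripper_force: 49.8
```

Request:
{"name": "carry_out", "arguments": {"commands": [{"dp": [0, 0, 0.001], "rotation": [0, 0, 0]}, {"dp": [0, 0, 0.001], "rotation": [0, 0, 0]}, {"dp": [0, 0, 0], "rotation": [0, 0, 0]}]}}

```text
t: 25.12
eef_pos: [0.5561, 0.004, 0.0951]
ee_rot: [-3.141, -0.0, 3.03]
force: [-0.2, 0.3, -0.9]
width: 0.0137
gripper_force: 49.8
```

Request:
{"name": "carry_out", "arguments": {"commands": [{"dp": [0, 0, 0.001], "rotation": [0, 0, 0]}, {"dp": [0, 0, 0], "rotation": [0, 0, 0]}]}}

```text
t: 25.38
eef_pos: [0.5561, 0.004, 0.0941]
ee_rot: [-3.142, -0.0, 3.03]
force: [0.7, 0.7, -1.4]
width: 0.0134
gripper_force: 49.8
```

Still free at TCP z = 94.1; I expect contact at around 93.

Request:
{"name": "carry_out", "arguments": {"commands": [{"dp": [0, 0, 0.0007], "rotation": [0, 0, 0]}, {"dp": [0, 0, 0], "rotation": [0, 0, 0]}]}}

```text
t: 25.62
eef_pos: [0.5562, 0.004, 0.0935]
ee_rot: [3.142, 0.0, 3.03]
force: [-0.0, 0.8, -0.8]
width: 0.0139
gripper_force: 49.8
```

Request:
{"name": "carry_out", "arguments": {"commands": [{"dp": [0, 0, 0.0007], "rotation": [0, 0, 0]}, {"dp": [0, 0, 0], "rotation": [0, 0, 0]}]}}

```text
t: 25.88
eef_pos: [0.5564, 0.004, 0.0929]
ee_rot: [3.141, 0.0, 3.03]
force: [0.3, -0.6, -0.5]
width: 0.0136
gripper_force: 49.8
```

Request:
{"name": "carry_out", "arguments": {"commands": [{"dp": [0, 0, 0.0007], "rotation": [0, 0, 0]}, {"dp": [0, 0, 0], "rotation": [0, 0, 0]}]}}

```text
t: 26.12
eef_pos: [0.5565, 0.0041, 0.0924]
ee_rot: [3.141, 0.001, 3.03]
force: [-0.2, -0.4, 1.7]
width: 0.0136
gripper_force: 49.8
```

Contact is about 3 N at the expected height, so the bail is on the floor. I ease up a little, open the fingers, and let it settle.

Request:
{"name": "carry_out", "arguments": {"commands": [{"dp": [0, 0, -0.0004], "rotation": [0, 0, 0]}, {"dp": [0, 0, 0], "rotation": [0, 0, 0]}], "force": 5}}

```text
t: 26.38
eef_pos: [0.5561, 0.004, 0.0924]
ee_rot: [-3.142, -0.0, 3.03]
force: [0.3, 0.3, 0.8]
width: 0.0138
gripper_force: 5.0
```

Request:
{"name": "carry_out", "arguments": {"commands": [{"dp": [0, 0, 0], "rotation": [0, 0, 0]}, {"dp": [0, 0, 0], "rotation": [0, 0, 0]}, {"dp": [0, 0, 0], "rotation": [0, 0, 0]}, {"dp": [0, 0, 0], "rotation": [0, 0, 0]}, {"dp": [0, 0, 0], "rotation": [0, 0, 0]}, {"dp": [0, 0, 0], "rotation": [0, 0, 0]}, {"dp": [0, 0, 0], "rotation": [0, 0, 0]}, {"dp": [0, 0, 0], "rotation": [0, 0, 0]}], "grip": 0.045}}

```text
t: 27.38
eef_pos: [0.5562, 0.004, 0.0925]
ee_rot: [-3.142, -0.0, 3.03]
force: [-0.8, 0.4, -0.2]
width: 0.0452
gripper_force: 0.0
```

```bash
python3 k.py 9 60; python3 e.py 9 2>/dev/null| head -4
```

```text
tcp rail [-68.7  28.2] z 92.5
-18 7 [ -2.9 -14.6   0.4] | -12 11 [-3.2 -8.1  3.2] | t 27.43 pos [556.2   4.   92.5] rpy [180.     0.   173.58] w 45.0 F [-0.6 -0.1 -0.4] g 0.0
side 252 262 73 x [-10.    4.5  15.6] y [16.4 25.1 35.9] z 254.8
side 215 232 9 x [-17.4 -16.  -13. ] y [19.  19.8 22.6] z 221.3
side 130 145 47 x [-9.4  7.9 12.3] y [13.8 22.1 30.4] z 135.9
side 120 130 20 x [-8.4 -1.4 11.5] y [ 6.8 20.4 28.7] z 127.6
```

View pics/k_9.png

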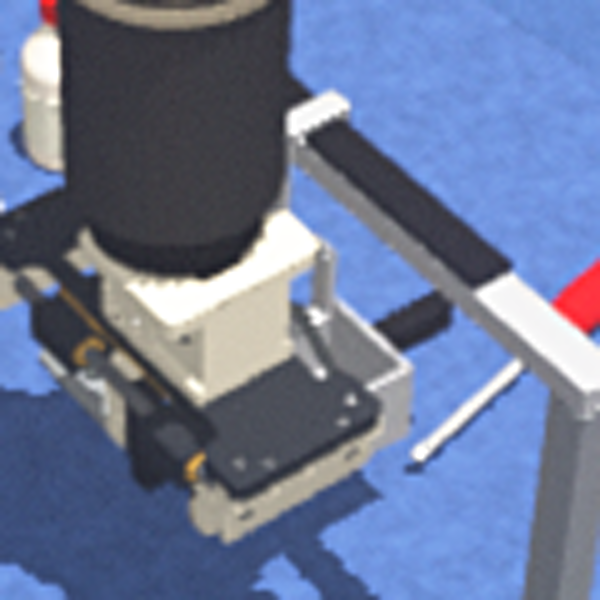

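Released. The crop shows the bin hanging level with the bail in the curl at (315,330). I back off along the lug.

Request:
{"name": "carry_out", "arguments": {"commands": [{"dp": [0.004, 0, 0], "rotation": [0, 0, 0]}, {"dp": [0.01, 0, 0], "rotation": [0, 0, 0]}, {"dp": [0.015, 0, 0], "rotation": [0, 0, 0]}, {"dp": [0.02, 0, 0], "rotation": [0, 0, 0]}, {"dp": [0.02, 0, 0], "rotation": [0, 0, 0]}, {"dp": [0.015, 0, 0], "rotation": [0, 0, 0]}, {"dp": [0, 0, -0.03], "rotation": [0, 0, 0]}, {"dp": [0, 0, -0.04], "rotation": [0, 0, 0]}]}}

```text
t: 28.48
eef_pos: [0.4713, 0.0132, 0.1627]
ee_rot: [-3.141, -0.002, 3.03]
force: [0.8, 0.1, -0.2]
width: 0.0451
gripper_force: 0.0
```

Request:
{"name": "carry_out", "arguments": {"commands": [{"dp": [0, 0, 0], "rotation": [0, 0, 0]}, {"dp": [0, 0, 0], "rotation": [0, 0, 0]}, {"dp": [0, 0, 0], "rotation": [0, 0, 0]}, {"dp": [0, 0, 0], "rotation": [0, 0, 0]}, {"dp": [0, 0, 0], "rotation": [0, 0, 0]}, {"dp": [0, 0, 0], "rotation": [0, 0, 0]}, {"dp": [0, 0, 0], "rotation": [0, 0, 0]}, {"dp": [0, 0, 0], "rotation": [0, 0, 0]}]}}

```text
t: 29.48
eef_pos: [0.4727, 0.0134, 0.1625]
ee_rot: [3.142, 0.0, 3.03]
force: [0.0, -0.3, 0.1]
width: 0.0452
gripper_force: 0.0
```

```bash
python3 k.py 10 60; python3 k.py 11 60; python3 e.py 10 2>/dev/null| head -9
```

```text
tcp rail [-152.7   28.2] z 162.5
-18 5 [ -3.  -14.5   0.3] | -12 13 [-1.5 -8.1  2.8] | t 29.52 pos [472.7  13.4 162.5] rpy [-180.     -0.    173.58] w 45.3 F [-0.5 -0.1  0.5] g 0.0
tcp rail [-152.7   28.2] z 162.5
-18 6 [ -2.6 -15.3  -1.4] | -12 14 [-3.4 -8.4  4.7] | t 29.57 pos [472.7  13.4 162.5] rpy [180.     0.   173.58] w 45.0 F [ 0.7  0.1 -1. ] g 0.0
side 252 262 90 x [-16.8   1.2  14.7] y [18.2 25.2 33.8] z 254.8
side 215 232 27 x [-18.7 -17.2 -13.4] y [20.2 24.2 31. ] z 222.9
side 130 145 67 x [-15.3  -2.   12. ] y [16.  22.1 30.3] z 136.1
side 120 130 31 x [-14.8  -1.4  12.3] y [ 7.4 20.7 33.1] z 127.9
side rim ((0.0, 0.0), (0.0, 0.0), 0.0)
```

View pics/k_10.png

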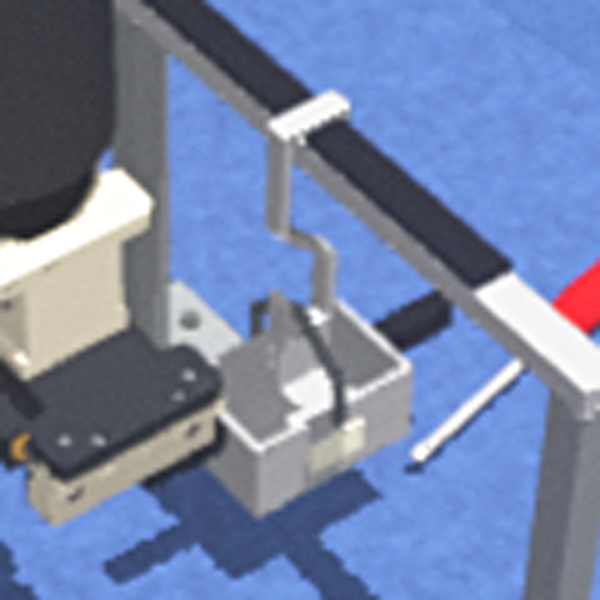

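The crop shows the bin hanging level and still from the curl at (310,315), with the hook seated in the gap and the gripper clear of everything. I hand it in.

```bash
python3 -c "
from station import arm; print(arm.job_done())"
```

```text
the job is handed in; nothing more can be done
None
```

The S-hook is home in the gap of the strip and released, the bin hangs level and still by its bail in the lower curl, and I handed the job in at about 30 s; the hand-in call returned no verdict.

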